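# Load the sharpening cartridge under its sprung finger

## Task

Load the knife-sharpening cartridge into the sharpener base: lay it flat on the board behind the rails with its grooved tongue forward, push the sprung orange finger up with the tongue, and slide the cartridge on, gently and by feel, until the finger drops into the groove and bears down in it. How far the black catch block is clamped along the board differs from day to day, so do not force the cartridge against it; keep the gripper off the base, leave the jars and the timer where they stand, and let go when the cartridge is held.

Things in the scene. Friction and masses are not known exactly. Their poses are not given: they have to be found in the camera images.
- cartridge_grip (a point): Loose sharpening cartridge, 120 long x 44 wide, 0.16 kg, flat on the table: dark grey carrier 14 high, dotted steel plate in the middle, blue ribbed handle block at the rear (40 long, 44 wide, top 30 above the underside). This point: centre of the handle, 15 above the underside, 100 behind the front end. x forward to the tongue, y across, z up. Grip the handle across its 44 width.
- tongue_front (a point): Middle of the cartridge's front end, 7 above its underside (axes as the handle's). The tongue is 14 high with a bevelled front edge; a groove 15 wide and 5 deep runs right across its top, centred 17.5 behind the front end.
- holder: Sharpener base, fixed: light wooden board 210 (x) x 84 (y), top 8 above the table; origin at the centre of its underside, x the way the cartridge is pushed in, z up. A black catch block at the far end (29 high above the board) carries the orange finger and the stop for the cartridge's front end. The block is clamped so that the stop is at x = 42 plus or minus 20; where exactly is not measured.
- rail_mouth (a point): On the board's top, midway between the flared ends of two aluminium rails, at x = -20 of the base (same axes). The rails are 10 high above the board and 47 apart, straight from x = -8 to 30. The free board behind (x from -105 to -20) is where the cartridge is laid; its rear may overhang the board.
- finger (a joint): Lift angle (rad) of the orange sprung finger. 0: nothing beneath, nose 6 above the board; about 0.20: riding on the tongue; about 0.08: nose in the groove, bearing on its floor with some 3 N. Nose 15, upturned lead-in 58 back from the stop. The nose drops in when the front end is 0 to 2 short of the stop. Sliding under takes up to about 8 N; the stop is hard.
- tablet_jar: Blue jar with white cap, 56 across x 96 high, origin at the centre of its underside; stands beside the base. Bystander.
- pot_1: Small pot with a red lid, 58 across x 50 high, origin at the centre of its underside; stands beside the base. Bystander.
- kitchen_timer: Round teal kitchen timer with a white bar on top, 66 across x 48 high, origin at the centre of its underside; stands on the cartridge's side of the table. Bystander. Between cartridge and base stands a fixed wire fruit basket (world x 0.33 to 0.57, y -0.06 to 0.12; 0.3 above the table clears it), and a wall stands behind the work at x = 0.63.

How it is judged:
By the outcome, as a careful person would: the job done as asked, in the order asked, and still so for the second after the job is handed in, with the robot touching nothing.
It also fails if it takes over 67 s, if anything falls off the work surface, if the arm or the gripper's body presses on something with over 40 N, if the wrist force passes 120 N, or if a joint passes its speed limit or range.

## Robot

A 6-joint arm with a two-finger parallel gripper is mounted at the origin on the work surface; the furniture and walls round the work are solid. World frame = base frame: x ahead of the robot, y to its left, z up, the work surface at z = 0. Lengths are in m, angles in degrees, forces in N, time in s.
With the tool pointing down it reaches from about 0.4 to 0.825 m from the base axis. Payload 7 kg.
Tool frame: the origin (TCP) lies on the centre line of the jaws, within the pads' length; the fingertips stand 22 mm ahead of it and the grasp point (between the pads) lies 3 mm ahead of it; z points along the fingers, y is the line along which they close (so a half turn about z gives the same grasp; the last joint's range is limited). The gripper opens to 88 mm and grips with 3 to 60 N. Pads are 19 mm wide; open, the fingers measure 130 mm over their backs; the gripper's body (78 mm by 193 mm) begins 47 mm behind the grasp point.
Start: joints at [84.059, 20.546, 0.682, 0, -70.136, -16.507], TCP at [0.258, 0.624, 0.249] pointing down, gripper open.
Joint ranges: [-176.03, 176.03], [-82.01, 121.73], [-58.28, 71.71], [-173.87, 95.51], [-174.79, -0.11], [-173.66, 173.66]. Speed limits (degrees/s): [136.94, 136.94, 172.46, 180, 180, 180].

## Interface

Orientations are given as [roll, pitch, yaw] about the fixed x, y, z axes, in that order (R = Rz(yaw) Ry(pitch) Rx(roll)).
In Python, from plant import get_state, cams, r gives the robot as it stands.
- The arm moves only by the tool apply_moves, never from a script. Its argument "targets" is a list of rows, each an object with "dp": the shift along the world's x, y, z in m, a list of three; "yaw": the turn about the world's z in degrees. In form: [{"dp": [x, y, z], "yaw": yaw}, ...]. A call has 1 to 20 rows; each row is the pose to reach, as a shift and turn from the pose commanded when the call began; what a row does not reach only later rows make up. A row lasts 1/12 s, in which the tool goes at most 41.7 mm and 7.16 degrees, less where a joint would pass 70% of its speed; a pose out of reach is approached as far as the arm can. A call with a gripper value outside its range is refused whole. "grip" is the gripper command: -1 is fully open, 1 is shut, values between are in proportion, set as the call begins (left out, the last holds). The fingers move at their own pace and stop on an object; "squeeze" is the grip in N (left out, the last holds). Time passes only in rows, so rows that repeat a pose let the fingers close. It gives the time, the measured TCP pose, the force, the opening and the grip force at its end, in the units of the state.
- get_state(): the state, without advancing time (a new reading comes with each control period).
- cams.capture(name): name is "side" or "top"; returns a dict with "image" (480x640x3 uint8, red, green, blue), "range_z" (480x640 float32, m along the optical axis (not along the pixel's ray), 0 where there is no reading), "fx", "fy", "cx", "cy" (pixels), "R" (3x3) and "t" (3): a world point X has camera coordinates R X + t. Camera axes: x right, y down, z forward; pixel columns grow to the right and rows downward; lengths in m; the calibration is good to about 2 mm. A picture is of the moment at which its call begins.
- r.close_job(): hands the job in; it is judged then, once.
The state is a dict: "time_s": time; "joints": joint angles; "qd": joint speeds; "joint_torque": joint torques, N m; "tcp_pos": TCP position; "eef_rot": TCP orientation; "contact_force": force on the tool from outside, world axes, zero at the start; "moment": the same for the moment, N m; "gripper_width": finger opening in m; "gripper_force": force on a finger pad.
Only numpy, scipy, OpenCV 4.12 (cv2) and the standard library are available. Lean on these libraries where they do the work, as an engineer would, in place of code of your own. Each camera call takes 0.05 s, during which the arm holds its last target. There are 200 camera calls.

## Working session

There is one attempt and no reset: what is moved stays moved. The work goes in short steps, Python scripts to look and compute and a tool call to move; the robot and the scene stay as the last step left them, time stands still between calls to the robot, and variables do not carry over. Pictures are saved under pics/ and viewed, at most 10 in all, crops included, and the job is handed in when it is done.

Besides the shell and the picture viewer there is one more tool, called after "Call:" in YAML: its name, and indented under it one key for each argument. apply_moves: Moves the arm, as the interface text tells. Its arguments: {"type":"object","properties":{"targets":{"type":"array","items":{"type":"object","properties":{"dp":{"type":"array","items":{"type":"number"}},"yaw":{"type":"number"}}}},"grip":{"type":"number"},"squeeze":{"type":"number"}},"required":["targets"]}

```bash
mkdir -p pics; ls; python3 - <<'E'
from plant import get_state,cams
import cv2,numpy as np,pickle
print(get_state())
d={n:cams.capture(n) for n in("side","top")}
pickle.dump(d,open("c0.pkl","wb"))
for n in d:
    cv2.imwrite(f"pics/{n}0.png",d[n]["image"][:,:,::-1]); c=d[n]; print(n,c["fx"],c["cx"],c["cy"],-c["R"].T@c["t"],c["R"])
E
```

```text
pics
{'time_s': 0.0, 'joints': array([ 8.40569158e+01,  2.05917224e+01,  6.34172460e-01, -2.01230183e-02,
       -7.01340274e+01, -1.65069126e+01]), 'qd': array([ 0.00041065,  0.10441255,  0.03282904,  0.00989498,  0.00365153,
       -0.02228494]), 'joint_torque': array([ 1.37497897e-03, -5.82713807e+01,  2.93048555e+01,  6.99732408e+00,
        7.06541701e-03, -1.47426081e-04]), 'tcp_pos': array([0.2576173 , 0.62343035, 0.24762242]), 'eef_rot': array([ 1.79906822e+02, -7.88527073e-03, -2.24568438e+01]), 'contact_force': array([-0.18190584, -0.47312467,  0.24790852]), 'moment': array([-0.01145546,  0.03327731, -0.04432808]), 'gripper_force': 0.0, 'gripper_width': 0.08801931183787016}
side 450.14568230845725 323.74449384004106 242.13737039208476 [-0.00738919  0.65093582  0.5482316 ] [[-0.81738573 -0.5760845  -0.00268438]
 [-0.29053912  0.41625029 -0.86158152]
 [ 0.49746114 -0.70346452 -0.50761213]]
top 531.9047913687757 321.2279134606206 244.98332664459815 [ 0.35260128 -0.04541309  1.35484027] [[-0.02526274 -0.9995541  -0.01591864]
 [-0.99625892  0.02648949 -0.08225861]
 [ 0.08264361  0.01378101 -0.99648388]]
```

View pics/top0.png

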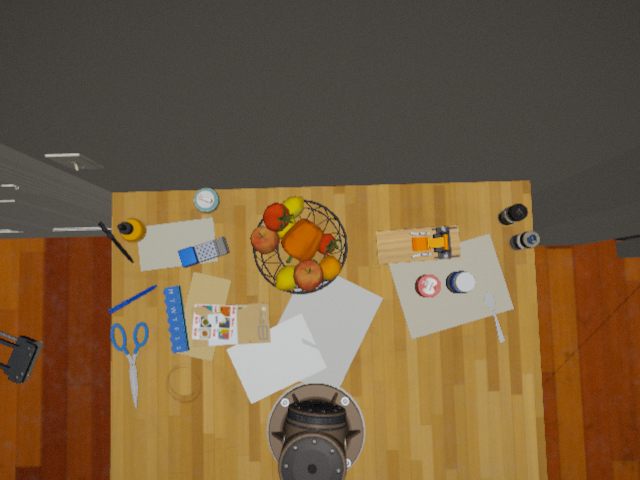

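View pics/side0.png

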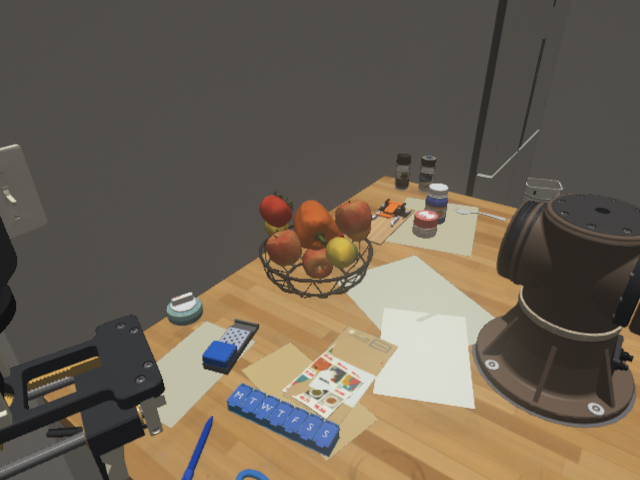

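The top view shows the cartridge with its blue handle at (190,256) and its tongue at about (227,243). The board runs from (377,248) to (459,243), with the orange finger at (430,243) and the catch block at its right end. I'll zoom in.

```bash
python3 - <<'E'
import cv2,numpy as np,pickle
d=pickle.load(open("c0.pkl","rb"))
t=d["top"]["image"][:,:,::-1]; s=d["side"]["image"][:,:,::-1]
z=lambda im,x,y,w,h,k:cv2.resize(im[y:y+h,x:x+w],(w*k,h*k),interpolation=cv2.INTER_CUBIC)
a=z(t,370,215,100,60,8); 
cv2.imwrite("pics/z1.png",a)
b=np.vstack([z(t,170,225,80,50,6)[:, :480],z(s,345,190,80,50,6)]); c=z(s,195,310,80,70,4)
b2=np.zeros((600,320,3),np.uint8); b2[:280]=c
cv2.imwrite("pics/z2.png",np.hstack([b,b2]))
E
```

```text
(no output)
```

View pics/z1.png

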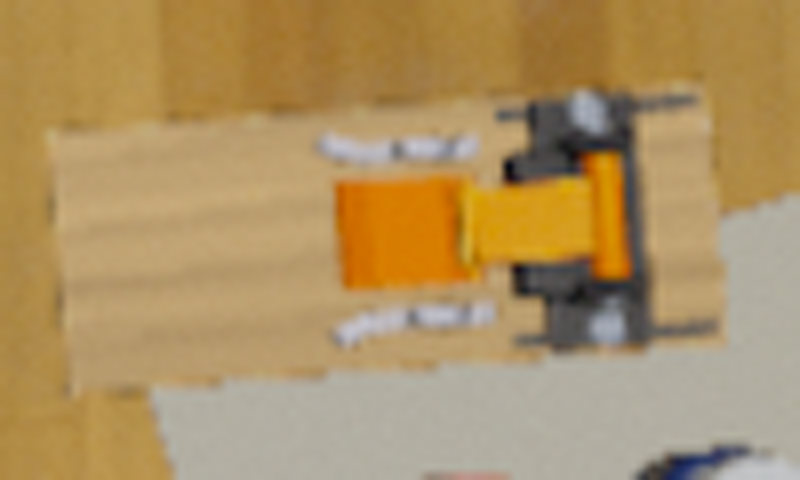

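View pics/z2.png

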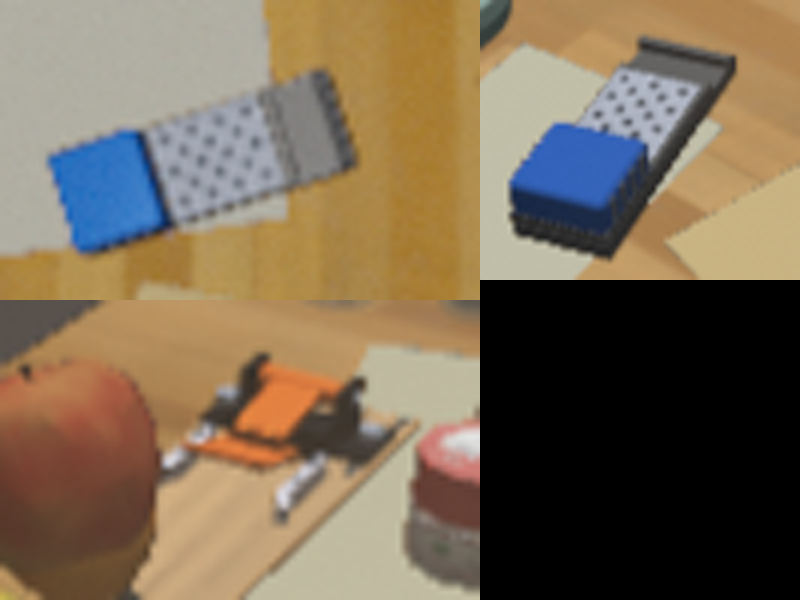

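The crops show the board corners at about (376,231), (458.5,226), (460.6,258) and (379,264) in the top view. The rails' outer ends are near (410,233) and (412.5,256.5). The cartridge handle is a clean blue patch. Now I'll turn these into positions.

```bash
cat > h.py <<'E'
import cv2,numpy as np
def ray(c,uv,z):
    uv=np.atleast_2d(uv).astype(float); o=-c["R"].T@c["t"]
    dd=np.c_[(uv[:,0]-c["cx"])/c["fx"],(uv[:,1]-c["cy"])/c["fy"],np.ones(len(uv))]@c["R"]
    return o+dd*((z-o[2])/dd[:,2])[:,None]
def blue(c,roi,lo=(100,150,100)):
    x,y,w,h=roi; hsv=cv2.cvtColor(c["image"][y:y+h,x:x+w],cv2.COLOR_RGB2HSV)
    m=cv2.inRange(hsv,lo,(125,255,255)); v,u=np.nonzero(m); return np.c_[u+x,v+y].astype(float)
def unz(p,x,y,k): return (np.array(p,float)+.5)/k-.5+[x,y]
E
python3 - <<'E'
from h import *; import pickle
d=pickle.load(open("c0.pkl","rb")); t=d["top"]; s=d["side"]
B=ray(t,unz([(48,130),(708,88),(725,345),(72,393)],370,215,8),.008)
print("board\n",B.round(4)); n=np.linalg.norm
print([n(B[i]-B[(i+1)%4]).round(4) for i in range(4)],B.mean(0))
dx=(B[1]+B[2]-B[0]-B[3]); print("yaw",np.degrees(np.arctan2(dx[1],dx[0])))
R=ray(t,unz([(330,148),(342,335),(470,148),(485,313)],370,215,8),.018); print("rails",R.round(4))
F=ray(t,unz([(335,182),(345,288),(475,278)],370,215,8),.022); print("finger",F.round(4))
p=blue(t,(170,225,70,50)); w=ray(t,p,.030)
r=cv2.minAreaRect((w[:,:2]*1000).astype(np.float32)); print("handle top view",len(p),w.mean(0),r)
C=ray(t,unz([(325,70),(355,163)],170,225,6),.014);print("front",C)
H=ray(t,unz([(50,160),(138,130),(168,225),(85,252)],170,225,6),.03);print("hand",H,H.mean(0),[n(H[i]-H[(i+1)%4]).round(4) for i in range(4)])
# side view: handle top corners
S=ray(s,unz([(512-480,180),(560-480,124),(648-480,145),(612-480,208)],195,310,4),.03);print("side handle",S,S.mean(0))
P=ray(s,unz([(640-480,42),(735-480,62)],195,310,4),.014);print("side front",P)
E
```

```text
board
 [[ 0.4968 -0.1658  0.008 ]
 [ 0.5045 -0.3753  0.008 ]
 [ 0.4228 -0.3768  0.008 ]
 [ 0.413  -0.1706  0.008 ]]
[np.float64(0.2096), np.float64(0.0817), np.float64(0.2065), np.float64(0.0839)] [ 0.45926657 -0.27212682  0.008     ]
yaw -87.58357436512559
rails [[ 0.4876 -0.2534  0.018 ]
 [ 0.4285 -0.2548  0.018 ]
 [ 0.4864 -0.2973  0.018 ]
 [ 0.4343 -0.2999  0.018 ]]
finger [[ 0.4764 -0.2539  0.022 ]
 [ 0.443  -0.2557  0.022 ]
 [ 0.4451 -0.2964  0.022 ]]
handle top view 252 [0.44266161 0.30858968 0.03      ] ((442.66705322265625, 308.6418762207031), (41.48906707763672, 37.92474365234375), 18.02076530456543)
front [[0.49264378 0.22016458 0.014     ]
 [0.45283357 0.20786029 0.014     ]]
hand [[0.45626679 0.33263523 0.03      ]
 [0.46786891 0.29565187 0.03      ]
 [0.42778223 0.28330574 0.03      ]
 [0.41742059 0.3180992  0.03      ]] [0.44233463 0.30742301 0.03      ] [np.float64(0.0388), np.float64(0.0419), np.float64(0.0363), np.float64(0.0415)]
side handle [[0.45530001 0.33201272 0.03      ]
 [0.46357604 0.29866734 0.03      ]
 [0.42495513 0.28663728 0.03      ]
 [0.41162291 0.31990854 0.03      ]] [0.43886352 0.30930647 0.03      ]
side front [[0.48826247 0.22988552 0.014     ]
 [0.44385688 0.21535436 0.014     ]]
```

Call:
apply_moves:
  targets:
    - {"dp":[0.01,-0.016,0],"yaw":-3}
    - {"dp":[0.03,-0.05,0],"yaw":-8}
    - {"dp":[0.05,-0.085,-0.005],"yaw":-14}
    - {"dp":[0.07,-0.12,-0.02],"yaw":-20}
    - {"dp":[0.09,-0.154,-0.04],"yaw":-26}
    - {"dp":[0.11,-0.188,-0.06],"yaw":-32}
    - {"dp":[0.13,-0.222,-0.08],"yaw":-38}
    - {"dp":[0.15,-0.256,-0.1],"yaw":-43}
    - {"dp":[0.165,-0.282,-0.12],"yaw":-46}
    - {"dp":[0.176,-0.301,-0.135],"yaw":-49}
    - {"dp":[0.182,-0.311,-0.145],"yaw":-50}
    - {"dp":[0.184,-0.3155,-0.149],"yaw":-50.2}
    - {"dp":[0.184,-0.3155,-0.149],"yaw":-50.2}
    - {"dp":[0.184,-0.3155,-0.149],"yaw":-50.2}
  grip: -0.6

```text
time_s: 1.27
tcp_pos: [0.442, 0.3092, 0.1]
eef_rot: [-180.0, 0.0, -72.6]
contact_force: [-0.9, -0.1, 0.4]
gripper_width: 0.07
gripper_force: 0.0
```

```bash
python3 - <<'E'
from plant import get_state,cams
import cv2,numpy as np
from h import *
c=cams.capture("side"); cv2.imwrite("pics/s1.png",cv2.resize(c["image"][230:470,120:400,::-1],None,fx=2.4,fy=2.4))
s=get_state(); print(s["tcp_pos"],s["eef_rot"],s["gripper_width"],s["contact_force"])
p=s["tcp_pos"]
E
```

```text
[0.44196295 0.30975931 0.1003715 ] [-1.79923802e+02  4.26215444e-02 -7.25525090e+01] 0.07040428091618611 [0.28838345 0.10940827 0.19220464]
```

View pics/s1.png

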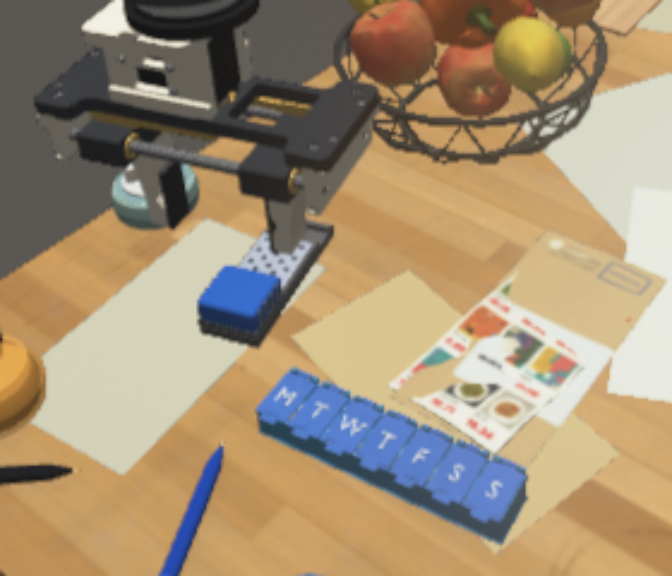

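The open fingers straddle the blue handle and line up with it, and the timer is well clear. I'll go down and close.

Call:
apply_moves:
  targets:
    - {"dp":[0,0,-0.01],"yaw":0}
    - {"dp":[0,0,-0.03],"yaw":0}
    - {"dp":[0,0,-0.05],"yaw":0}
    - {"dp":[0,0,-0.063],"yaw":0}
    - {"dp":[0,0,-0.07],"yaw":0}
    - {"dp":[0,0,-0.073],"yaw":0}
    - {"dp":[0,0,-0.073],"yaw":0}
    - {"dp":[0,0,-0.073],"yaw":0}

```text
time_s: 1.98
tcp_pos: [0.4419, 0.3091, 0.0271]
eef_rot: [-180.0, 0.0, -72.6]
contact_force: [0.1, -0.1, -0.1]
gripper_width: 0.07
gripper_force: 0.0
```

Call:
apply_moves:
  targets:
    - {"dp":[0,0,0]}
    - {"dp":[0,0,0]}
    - {"dp":[0,0,0]}
    - {"dp":[0,0,0]}
    - {"dp":[0,0,0]}
    - {"dp":[0,0,0]}
    - {"dp":[0,0,0]}
    - {"dp":[0,0,0]}
  grip: 1
  squeeze: 30

```text
$.targets[0]: bad value
```

Call:
apply_moves:
  targets:
    - {"dp":[0,0,0],"yaw":0}
    - {"dp":[0,0,0],"yaw":0}
    - {"dp":[0,0,0],"yaw":0}
    - {"dp":[0,0,0],"yaw":0}
    - {"dp":[0,0,0],"yaw":0}
    - {"dp":[0,0,0],"yaw":0}
    - {"dp":[0,0,0],"yaw":0}
    - {"dp":[0,0,0],"yaw":0}
  grip: 1
  squeeze: 30

```text
time_s: 2.65
tcp_pos: [0.4419, 0.3084, 0.0269]
eef_rot: [-180.0, 0.0, -72.6]
contact_force: [-1.0, -0.6, 4.3]
gripper_width: 0.0438
gripper_force: 30.0
```

Call:
apply_moves:
  targets:
    - {"dp":[0,0,0.005],"yaw":0}
    - {"dp":[0,0,0.02],"yaw":0}
    - {"dp":[0,0,0.045],"yaw":0}
    - {"dp":[0,0,0.075],"yaw":0}
    - {"dp":[0,0,0.108],"yaw":0}
    - {"dp":[0,0,0.141],"yaw":0}
    - {"dp":[0,0,0.174],"yaw":0}
    - {"dp":[0,0,0.207],"yaw":0}
    - {"dp":[0,0,0.24],"yaw":0}
    - {"dp":[0,0,0.27],"yaw":0}
    - {"dp":[0,0,0.295],"yaw":0}
    - {"dp":[0,0,0.312],"yaw":0}
    - {"dp":[0,0,0.32],"yaw":0}
    - {"dp":[0,0,0.323],"yaw":0}
    - {"dp":[0,0,0.323],"yaw":0}
    - {"dp":[0,0,0.323],"yaw":0}

```text
time_s: 3.98
tcp_pos: [0.4412, 0.308, 0.348]
eef_rot: [179.9, -0.1, -72.7]
contact_force: [0.3, -0.2, -2.2]
gripper_width: 0.0441
gripper_force: 30.0
```

Call:
apply_moves:
  targets:
    - {"dp":[0,-0.005,0],"yaw":0}
    - {"dp":[0,-0.02,0],"yaw":0}
    - {"dp":[0,-0.045,0],"yaw":-1}
    - {"dp":[0.001,-0.075,0],"yaw":-2}
    - {"dp":[0.002,-0.105,0],"yaw":-3}
    - {"dp":[0.003,-0.135,0],"yaw":-4}
    - {"dp":[0.004,-0.165,0],"yaw":-5}
    - {"dp":[0.005,-0.195,0],"yaw":-6}
    - {"dp":[0.006,-0.225,0],"yaw":-7}
    - {"dp":[0.007,-0.255,0],"yaw":-8}
    - {"dp":[0.008,-0.285,0],"yaw":-9}
    - {"dp":[0.009,-0.315,0],"yaw":-10}
    - {"dp":[0.01,-0.345,0],"yaw":-11}
    - {"dp":[0.011,-0.375,0],"yaw":-12}
    - {"dp":[0.011,-0.4,0],"yaw":-13}
    - {"dp":[0.011,-0.42,0],"yaw":-14}
    - {"dp":[0.011,-0.433,0],"yaw":-15}
    - {"dp":[0.011,-0.439,0],"yaw":-15}
    - {"dp":[0.011,-0.4405,0],"yaw":-15}
    - {"dp":[0.011,-0.4405,0],"yaw":-15}

```text
time_s: 5.65
tcp_pos: [0.4523, -0.1325, 0.3491]
eef_rot: [180.0, 0.0, -87.7]
contact_force: [0.0, -0.6, -2.1]
gripper_width: 0.0442
gripper_force: 30.0
```

```bash
python3 - <<'E'
from plant import get_state,cams
import cv2,numpy as np
from h import *
c=cams.capture("side"); t=cams.capture("top")
a=cv2.resize(c["image"][60:300,260:480,::-1],(440,480)); b=cv2.resize(t["image"][190:310,340:430,::-1],(360,480))
cv2.imwrite("pics/s2.png",np.hstack([a,b]))
s=get_state(); print(s["tcp_pos"],s["eef_rot"],s["gripper_width"],s["contact_force"],s["moment"],s["gripper_force"])
E
```

```text
[ 0.45257266 -0.13173585  0.34938214] [ 1.79986650e+02  1.03504084e-02 -8.76118210e+01] 0.04391290806975515 [ 0.77074441  0.5466373  -1.27839798] [ 0.10297048 -0.01640307  0.01308411] 29.986845776438713
```

View pics/s2.png

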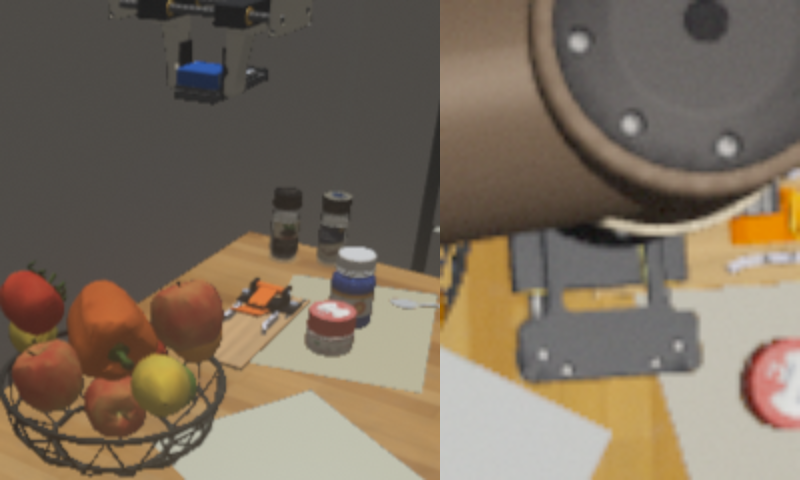

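The side view shows the cartridge held level and square in the jaws, above the basket and the board. I'll bring it down to just above the board.

Call:
apply_moves:
  targets:
    - {"dp":[0,0,-0.005],"yaw":0}
    - {"dp":[0,0,-0.02],"yaw":0}
    - {"dp":[0,0,-0.045],"yaw":0}
    - {"dp":[0,0,-0.07],"yaw":0}
    - {"dp":[0,0,-0.095],"yaw":0}
    - {"dp":[0,0,-0.12],"yaw":0}
    - {"dp":[0,0,-0.145],"yaw":0}
    - {"dp":[0,0,-0.17],"yaw":0}
    - {"dp":[0,0,-0.195],"yaw":0}
    - {"dp":[0,0,-0.22],"yaw":0}
    - {"dp":[0,0,-0.245],"yaw":0}
    - {"dp":[0,0,-0.268],"yaw":0}
    - {"dp":[0,0,-0.285],"yaw":0}
    - {"dp":[0,0,-0.296],"yaw":0}
    - {"dp":[0,0,-0.303],"yaw":0}
    - {"dp":[0,0,-0.307],"yaw":0}
    - {"dp":[0,0,-0.309],"yaw":0}
    - {"dp":[0,0,-0.309],"yaw":0}
    - {"dp":[0,0,-0.309],"yaw":0}

```text
time_s: 7.33
tcp_pos: [0.4533, -0.132, 0.0412]
eef_rot: [-179.9, 0.0, -87.6]
contact_force: [0.4, 0.3, -1.0]
gripper_width: 0.0438
gripper_force: 30.0
```

```bash
python3 - <<'E'
from plant import get_state,cams
import cv2,numpy as np,pickle
c=cams.capture("side"); t=cams.capture("top"); pickle.dump([c,t],open("c3.pkl","wb"))
a=cv2.resize(c["image"][150:270,310:450,::-1],(560,480),interpolation=cv2.INTER_CUBIC); cv2.imwrite("pics/s3.png",a)
s=get_state(); print(s["tcp_pos"],s["eef_rot"],s["contact_force"],s["moment"])
E
```

```text
[ 0.45330014 -0.13211601  0.04128653] [-1.79913144e+02  2.47977363e-03 -8.76364404e+01] [-0.76043978 -0.08607803 -2.66136613] [0.11688776 0.00767404 0.03336809]
```

View pics/s3.png

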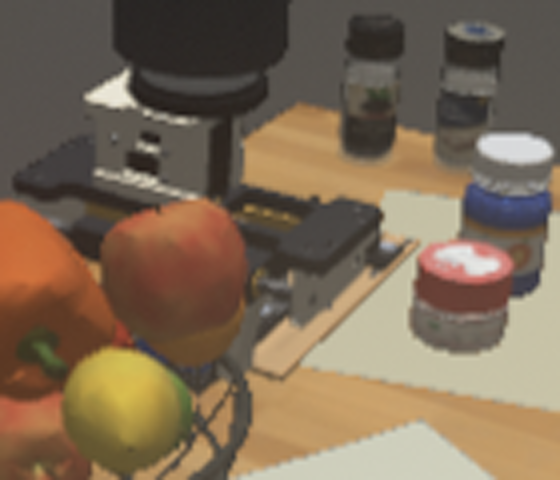

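The cartridge hovers about 6 mm above the board, and the gripper body is clear of the pot at (460,295) and the jar. I'll lower it by feel.

Call:
apply_moves:
  targets:
    - {"dp":[0,0,-0.001],"yaw":0}
    - {"dp":[0,0,-0.002],"yaw":0}
    - {"dp":[0,0,-0.003],"yaw":0}
    - {"dp":[0,0,-0.004],"yaw":0}
    - {"dp":[0,0,-0.005],"yaw":0}
    - {"dp":[0,0,-0.005],"yaw":0}
    - {"dp":[0,0,-0.005],"yaw":0}

```text
time_s: 8.02
tcp_pos: [0.4527, -0.1322, 0.0355]
eef_rot: [180.0, -0.0, -87.6]
contact_force: [-0.1, 0.0, -2.2]
gripper_width: 0.0434
gripper_force: 30.0
```

Call:
apply_moves:
  targets:
    - {"dp":[0,0,-0.0005],"yaw":0}
    - {"dp":[0,0,-0.001],"yaw":0}
    - {"dp":[0,0,-0.001],"yaw":0}
    - {"dp":[0,0,-0.001],"yaw":0}

```text
time_s: 8.35
tcp_pos: [0.4529, -0.1322, 0.0348]
eef_rot: [-180.0, -0.0, -87.6]
contact_force: [-1.7, 0.2, 1.8]
gripper_width: 0.0437
gripper_force: 30.0
```

Call:
apply_moves:
  targets:
    - {"dp":[0.0001,-0.002,0],"yaw":0}
    - {"dp":[0.0002,-0.005,0],"yaw":0}
    - {"dp":[0.0003,-0.008,0],"yaw":0}
    - {"dp":[0.0005,-0.011,0],"yaw":0}
    - {"dp":[0.0006,-0.014,0],"yaw":0}
    - {"dp":[0.0007,-0.017,0],"yaw":0}
    - {"dp":[0.0008,-0.02,0],"yaw":0}
    - {"dp":[0.0008,-0.02,0],"yaw":0}

```text
time_s: 9.02
tcp_pos: [0.4541, -0.1529, 0.0348]
eef_rot: [-180.0, -0.0, -87.7]
contact_force: [0.6, -1.7, 4.7]
gripper_width: 0.0436
gripper_force: 30.0
```

Call:
apply_moves:
  targets:
    - {"dp":[0.0001,-0.002,0],"yaw":0}
    - {"dp":[0.0002,-0.004,0],"yaw":0}
    - {"dp":[0.0003,-0.006,0],"yaw":0}
    - {"dp":[0.0003,-0.008,0],"yaw":0}
    - {"dp":[0.0004,-0.01,0],"yaw":0}
    - {"dp":[0.0004,-0.01,0],"yaw":0}

```text
time_s: 9.52
tcp_pos: [0.4544, -0.1627, 0.0349]
eef_rot: [-180.0, -0.0, -87.7]
contact_force: [0.0, -0.4, 4.9]
gripper_width: 0.0438
gripper_force: 30.0
```

Call:
apply_moves:
  targets:
    - {"dp":[0.0001,-0.002,0],"yaw":0}
    - {"dp":[0.0002,-0.004,0],"yaw":0}
    - {"dp":[0.0003,-0.006,0],"yaw":0}
    - {"dp":[0.0003,-0.008,0],"yaw":0}
    - {"dp":[0.0004,-0.01,0],"yaw":0}
    - {"dp":[0.0004,-0.01,0],"yaw":0}

```text
time_s: 10.02
tcp_pos: [0.4545, -0.1726, 0.0349]
eef_rot: [-180.0, -0.0, -87.7]
contact_force: [-0.4, 0.2, 6.9]
gripper_width: 0.0436
gripper_force: 30.0
```

Call:
apply_moves:
  targets:
    - {"dp":[0.0001,-0.002,0],"yaw":0}
    - {"dp":[0.0002,-0.004,0],"yaw":0}
    - {"dp":[0.0002,-0.005,0],"yaw":0}
    - {"dp":[0.0002,-0.005,0],"yaw":0}

```text
time_s: 10.35
tcp_pos: [0.4546, -0.1775, 0.0348]
eef_rot: [-180.0, -0.0, -87.7]
contact_force: [-0.6, 1.0, 6.9]
gripper_width: 0.044
gripper_force: 30.0
```

Call:
apply_moves:
  targets:
    - {"dp":[0,-0.0015,0],"yaw":0}
    - {"dp":[0.0001,-0.003,0],"yaw":0}
    - {"dp":[0.0002,-0.0045,0],"yaw":0}
    - {"dp":[0.0002,-0.006,0],"yaw":0}
    - {"dp":[0.0002,-0.006,0],"yaw":0}

```text
time_s: 10.77
tcp_pos: [0.4548, -0.1834, 0.0349]
eef_rot: [-180.0, 0.0, -87.7]
contact_force: [-0.9, 3.2, 8.5]
gripper_width: 0.0436
gripper_force: 30.0
```

Call:
apply_moves:
  targets:
    - {"dp":[0,-0.0015,0],"yaw":0}
    - {"dp":[0.0001,-0.003,0],"yaw":0}
    - {"dp":[0.0002,-0.0045,0],"yaw":0}
    - {"dp":[0.0002,-0.006,0],"yaw":0}
    - {"dp":[0.0002,-0.006,0],"yaw":0}

```text
time_s: 11.18
tcp_pos: [0.455, -0.1893, 0.0349]
eef_rot: [-180.0, 0.0, -87.7]
contact_force: [-2.3, 3.6, 8.7]
gripper_width: 0.0437
gripper_force: 30.0
```

Call:
apply_moves:
  targets:
    - {"dp":[0.0001,-0.001,0],"yaw":0}
    - {"dp":[0.0001,-0.002,0],"yaw":0}
    - {"dp":[0.0001,-0.003,0],"yaw":0}
    - {"dp":[0.0001,-0.004,0],"yaw":0}
    - {"dp":[0.0002,-0.004,0],"yaw":0}

```text
time_s: 11.6
tcp_pos: [0.4552, -0.1932, 0.0349]
eef_rot: [-180.0, 0.0, -87.7]
contact_force: [-1.5, 3.9, 8.8]
gripper_width: 0.0438
gripper_force: 30.0
```

Call:
apply_moves:
  targets:
    - {"dp":[0.0001,-0.001,0],"yaw":0}
    - {"dp":[0.0001,-0.002,0],"yaw":0}
    - {"dp":[0.0001,-0.003,0],"yaw":0}
    - {"dp":[0.0002,-0.003,0],"yaw":0}

```text
time_s: 11.93
tcp_pos: [0.4553, -0.196, 0.0349]
eef_rot: [-180.0, 0.0, -87.7]
contact_force: [-2.4, 6.0, 10.3]
gripper_width: 0.0437
gripper_force: 30.0
```

```bash
python3 - <<'E'
from plant import get_state,cams
import cv2,numpy as np,pickle
c=cams.capture("side"); t=cams.capture("top"); pickle.dump([c,t],open("c4.pkl","wb"))
a=cv2.resize(c["image"][185:245,345:425,::-1],(640,480),interpolation=cv2.INTER_CUBIC)
b=cv2.resize(t["image"][215:275,370:470,::-1],None,fx=4,fy=4); 
cv2.imwrite("pics/s4.png",np.hstack([cv2.resize(a,(400,300)),cv2.resize(b,(400,300))]))
s=get_state(); print(s["tcp_pos"],s["contact_force"],s["moment"])
E
```

```text
[ 0.45528279 -0.19600347  0.03484804] [-2.13514931  5.94472049  9.06315266] [ 2.20087917  0.63810182 -0.08139059]
```

View pics/s4.png

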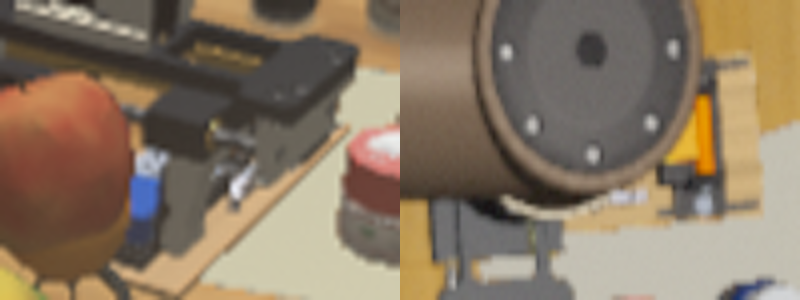

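The view is mostly blocked by the gripper. The block and finger are visible in the top view at (700,130), and nothing is disturbed. I'll continue by feel, easing off the slight +x rail contact.

Call:
apply_moves:
  targets:
    - {"dp":[-0.0003,-0.001,0.0002],"yaw":0}
    - {"dp":[-0.0003,-0.002,0.0002],"yaw":0}
    - {"dp":[-0.0003,-0.002,0.0002],"yaw":0}

```text
time_s: 12.28
tcp_pos: [0.4552, -0.1979, 0.0349]
eef_rot: [-180.0, 0.0, -87.7]
contact_force: [-0.1, 5.9, 6.4]
gripper_width: 0.044
gripper_force: 30.0
```

Call:
apply_moves:
  targets:
    - {"dp":[0,-0.001,0],"yaw":0}
    - {"dp":[0,-0.002,0],"yaw":0}
    - {"dp":[0,-0.002,0],"yaw":0}

```text
time_s: 12.53
tcp_pos: [0.4553, -0.1998, 0.0349]
eef_rot: [-180.0, 0.0, -87.7]
contact_force: [-0.8, 6.7, 6.0]
gripper_width: 0.0439
gripper_force: 30.0
```

Call:
apply_moves:
  targets:
    - {"dp":[0,-0.001,0],"yaw":0}
    - {"dp":[0,-0.002,0],"yaw":0}
    - {"dp":[0,-0.002,0],"yaw":0}

```text
time_s: 12.78
tcp_pos: [0.4553, -0.2021, 0.0349]
eef_rot: [-180.0, 0.0, -87.6]
contact_force: [-0.5, 4.3, 4.6]
gripper_width: 0.0438
gripper_force: 30.0
```

Call:
apply_moves:
  targets:
    - {"dp":[0,-0.001,0],"yaw":0}
    - {"dp":[0,-0.002,0],"yaw":0}
    - {"dp":[0,-0.002,0],"yaw":0}

```text
time_s: 13.03
tcp_pos: [0.4553, -0.2043, 0.0349]
eef_rot: [-180.0, 0.0, -87.7]
contact_force: [-0.1, 2.7, 5.3]
gripper_width: 0.0438
gripper_force: 30.0
```

Call:
apply_moves:
  targets:
    - {"dp":[0,-0.001,0],"yaw":0}
    - {"dp":[0,-0.002,0],"yaw":0}
    - {"dp":[0,-0.002,0],"yaw":0}

```text
time_s: 13.28
tcp_pos: [0.4553, -0.2064, 0.0349]
eef_rot: [-180.0, 0.0, -87.7]
contact_force: [0.4, 2.0, 4.7]
gripper_width: 0.0441
gripper_force: 30.0
```

Call:
apply_moves:
  targets:
    - {"dp":[0,-0.0005,0],"yaw":0}
    - {"dp":[0,-0.001,0],"yaw":0}
    - {"dp":[0,-0.001,0],"yaw":0}

```text
time_s: 13.53
tcp_pos: [0.4552, -0.2074, 0.0349]
eef_rot: [-180.0, -0.0, -87.7]
contact_force: [-0.1, 1.9, 5.2]
gripper_width: 0.0438
gripper_force: 30.0
```

Call:
apply_moves:
  targets:
    - {"dp":[0,-0.0005,0],"yaw":0}
    - {"dp":[0,-0.001,0],"yaw":0}
    - {"dp":[0,-0.001,0],"yaw":0}

```text
time_s: 13.78
tcp_pos: [0.4552, -0.2084, 0.0349]
eef_rot: [-180.0, -0.0, -87.6]
contact_force: [-0.4, -0.2, 4.8]
gripper_width: 0.0439
gripper_force: 30.0
```

Call:
apply_moves:
  targets:
    - {"dp":[0,-0.0005,0],"yaw":0}
    - {"dp":[0,-0.001,0],"yaw":0}
    - {"dp":[0,-0.001,0],"yaw":0}

```text
time_s: 14.03
tcp_pos: [0.4552, -0.2097, 0.0349]
eef_rot: [-180.0, -0.0, -87.6]
contact_force: [-0.2, -4.4, 4.3]
gripper_width: 0.0435
gripper_force: 30.0
```

Call:
apply_moves:
  targets:
    - {"dp":[0,-0.0005,0],"yaw":0}
    - {"dp":[0,-0.001,0],"yaw":0}
    - {"dp":[0,-0.001,0],"yaw":0}

```text
time_s: 14.28
tcp_pos: [0.4552, -0.21, 0.0349]
eef_rot: [-180.0, 0.0, -87.7]
contact_force: [0.3, 2.1, 7.0]
gripper_width: 0.0436
gripper_force: 30.0
```

Call:
apply_moves:
  targets:
    - {"dp":[0,-0.0005,0],"yaw":0}
    - {"dp":[0,-0.001,0],"yaw":0}
    - {"dp":[0,-0.001,0],"yaw":0}

```text
time_s: 14.53
tcp_pos: [0.4552, -0.2108, 0.0349]
eef_rot: [-180.0, 0.0, -87.7]
contact_force: [-0.7, 3.6, 6.7]
gripper_width: 0.0438
gripper_force: 30.0
```

The feel is clear. The drag rose to about 6.7 N as the finger climbed, fell to about 2 N while it rode flat, then pulled in at -4.4 N and settled. The nose has dropped into the groove just short of the stop, so I'll release gently, lift and look.

Call:
apply_moves:
  targets:
    - {"dp":[0,0,0.0002],"yaw":0}
    - {"dp":[0,0,0.0003],"yaw":0}
    - {"dp":[0,0,0.0003],"yaw":0}

```text
time_s: 14.78
tcp_pos: [0.4551, -0.2109, 0.0349]
eef_rot: [-180.0, 0.0, -87.6]
contact_force: [1.0, 2.0, 1.9]
gripper_width: 0.0439
gripper_force: 30.0
```

Call:
apply_moves:
  targets:
    - {"dp":[0,0,0],"yaw":0}
    - {"dp":[0,0,0],"yaw":0}
    - {"dp":[0,0,0],"yaw":0}
    - {"dp":[0,0,0],"yaw":0}
    - {"dp":[0,0,0],"yaw":0}
    - {"dp":[0,0,0],"yaw":0}
  grip: -0.5

```text
time_s: 15.28
tcp_pos: [0.4549, -0.2112, 0.035]
eef_rot: [180.0, 0.0, -87.7]
contact_force: [0.1, 0.1, -0.4]
gripper_width: 0.0656
gripper_force: 0.0
```

Call:
apply_moves:
  targets:
    - {"dp":[0,0,0.003],"yaw":0}
    - {"dp":[0,0,0.01],"yaw":0}
    - {"dp":[0,0,0.025],"yaw":0}
    - {"dp":[0,0,0.05],"yaw":0}
    - {"dp":[0,0,0.08],"yaw":0}
    - {"dp":[0,0,0.11],"yaw":0}
    - {"dp":[0,0,0.14],"yaw":0}
    - {"dp":[0,0,0.17],"yaw":0}
    - {"dp":[0,0,0.2],"yaw":0}
    - {"dp":[0,0,0.23],"yaw":0}
    - {"dp":[0,0,0.26],"yaw":0}
    - {"dp":[0,0,0.28],"yaw":0}
    - {"dp":[0,0,0.29],"yaw":0}
    - {"dp":[0,0,0.295],"yaw":0}
    - {"dp":[0,0,0.295],"yaw":0}

```text
time_s: 16.53
tcp_pos: [0.455, -0.2111, 0.3306]
eef_rot: [-179.9, 0.0, -87.7]
contact_force: [0.1, -0.0, -1.1]
gripper_width: 0.0655
gripper_force: 0.0
```

Call:
apply_moves:
  targets:
    - {"dp":[0,0.005,0],"yaw":0}
    - {"dp":[0,0.02,0],"yaw":0}
    - {"dp":[0,0.045,0],"yaw":0}
    - {"dp":[0,0.075,0],"yaw":0}
    - {"dp":[0,0.105,0],"yaw":0}
    - {"dp":[0,0.135,0],"yaw":0}
    - {"dp":[0,0.165,0],"yaw":0}
    - {"dp":[0,0.195,0],"yaw":0}
    - {"dp":[0,0.225,0],"yaw":0}
    - {"dp":[0,0.25,0],"yaw":0}
    - {"dp":[0,0.27,0],"yaw":0}
    - {"dp":[0,0.28,0],"yaw":0}
    - {"dp":[0,0.28,0],"yaw":0}

```text
time_s: 17.62
tcp_pos: [0.4545, 0.0704, 0.3286]
eef_rot: [179.9, -0.1, -87.5]
contact_force: [-0.1, -0.0, -0.5]
gripper_width: 0.0658
gripper_force: 0.0
```

```bash
python3 - <<'E'
from plant import get_state,cams
import cv2,numpy as np,pickle
d=pickle.load(open("c0.pkl","rb"))
c=cams.capture("side"); t=cams.capture("top"); pickle.dump([c,t],open("c5.pkl","wb"))
z=lambda im,x,y,w,h:cv2.resize(im[y:y+h,x:x+w,::-1],(400,300),interpolation=cv2.INTER_CUBIC)
f=lambda s,t:np.hstack([z(s["image"],350,185,72,54),z(t["image"],360,210,104,78)])
cv2.imwrite("pics/s5.png",np.vstack([f(d["side"],d["top"]),f(c,t)]))
s=get_state(); print(s["tcp_pos"],s["contact_force"])
E
```

```text
[0.45461809 0.06876858 0.32904932] [ 0.08411915 -0.04609558  0.10946226]
```

View pics/s5.png

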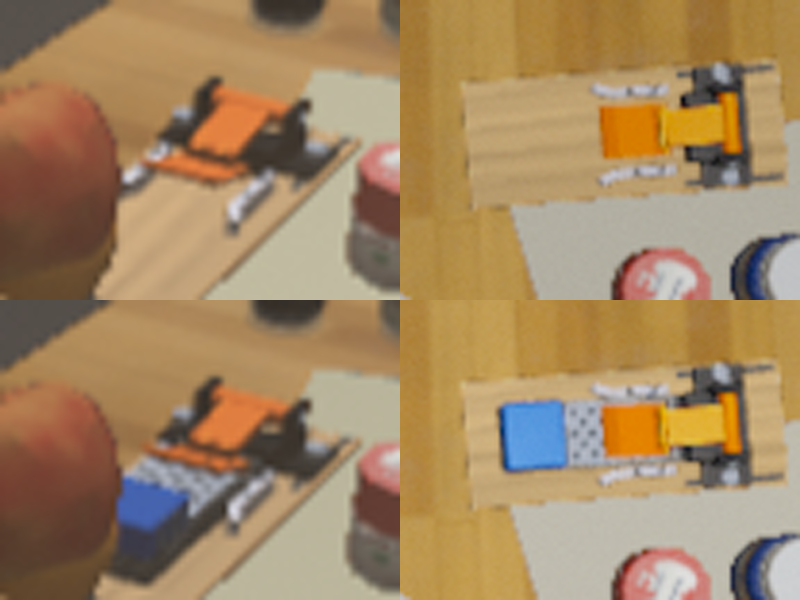

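The cartridge lies straight between the rails in the top view, with its handle at (533,435). The finger is close to its rest attitude, and the jar and pot have not moved. One quick check of the finger's lift before handing in.

```bash
python3 - <<'E'
import cv2,numpy as np,pickle
from h import *
d=pickle.load(open("c0.pkl","rb")); c,t=pickle.load(open("c5.pkl","rb"))
def rows(im):
    h=cv2.cvtColor(im[185:239,372:415],cv2.COLOR_RGB2HSV); m=cv2.inRange(h,(4,170,120),(14,255,255))
    return np.array([np.nonzero(m[:,k])[0].max() if m[:,k].any() else -1 for k in range(43)])
print(rows(d["side"]["image"])); print(rows(c["image"]))
p=blue(t,(375,215,40,50)); w=ray(t,p,.038).mean(0); e=np.array([.0419,-.9991]); print("handle",w,"x_base",(w[:2]-[.4593,-.2721])@e)
E
```

```text
[-1 -1 -1 -1 -1 -1 29 29 29 30 30 30 31 31 31 31 31 31 31 31 30 25 24 23
 22 21 20 19 20 19 -1 -1 -1 -1 -1 -1 -1 -1 -1 -1 -1 -1 -1]
[-1 -1 -1 -1 -1 -1 27 27 27 27 28 28 28 28 29 28 29 30 29 29 29 25 23 22
 21 20 19 19 20 19 -1 -1 -1 -1 -1 -1 -1 -1 -1 -1 -1 -1 -1]
handle [ 0.45840383 -0.20817531  0.038     ] x_base -0.06390470622034168
```

The lead-in has lifted about 2 px, or 5 mm, which matches 0.08 rad with the nose in the groove. Riding on the tongue would show about 5 px. Handing in.

```bash
python3 -c "
from plant import r
print(r.close_job())"
```

```text
the job is handed in; nothing more can be done
None
```

The cartridge is loaded and the job is handed in (no verdict was returned): I felt the finger drop into the groove, the final images agree with that, and the gripper let go and is clear of everything, at about 18 s.

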